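Space and press a tile on its setting board

ROBOT

A 7-joint arm with a two-finger parallel gripper is mounted at the origin on the work surface. World frame = base frame: x ahead of the robot, y to its left, z up, the work surface at z = 0. Lengths are in m, angles in rad, forces in N, time in s.
With the tool pointing down it reaches from about 0.425 to 0.875 m from the base axis. Payload 4.7 kg.
Tool frame: the origin (TCP) lies at the very end of the fingers, on their centre line; the grasp point (between the pads) lies behind it (ctrl.tcp_to_grasp is the y of the grasp point in the tool frame, in m); y points along the fingers, x is the direction in which the jaws open and shut, and the axes are right-handed (so a half turn about y gives the same grasp; the last joint's range is limited). The gripper opens to 87 mm and grips with 3 to 60 N. Pads are 19 mm wide; open, the fingers measure 117 mm over their backs; the gripper's body (75 mm by 190 mm) begins 51 mm behind the grasp point.
Start: joints at [-1.267, 0.321, -0.07, 1.45, 0.023, 1.371, -0.057], TCP at [0.186, 0.623, 0.223] pointing down, gripper open.
Joint ranges: [-2.86, 2.86], [-0.3, 2.09], [-1.38, 1.24], [0.06, 2.45], [-1.56, 4.7], [0.09, 2.05], [-2.69, 2.69]. Speed limits (rad/s): [2.57, 2.57, 3.14, 3.14, 3.14, 3.14, 3.14].

INTERFACE

Orientations are given as a rotation vector (axis times angle).
In Python, from bench import ctrl, get_image, workorder gives the robot as it stands.
- The arm moves only by the tool drive_tool, never from a script. Its argument "increments" is text: rows parted by semicolons, each of 5 numbers parted by spaces: the shift along the tool's x, y, z in mm, then the turn about the tool's y in degrees, then the closure in counts, from 0 (fully open) to 255 (shut). In form: tx ty tz yaw fingers; .... A call has 1 to 20 rows; each row shifts and turns the commanded pose from where the row before left it, along the tool's axes as they then stand; what a row does not reach is not made up. A row lasts 1/8 s, in which the tool goes at most 62.5 mm and 10.7 degrees, less where a joint would pass 70% of its speed; a pose out of reach is approached as far as the arm can. A call is refused whole if a number of a shift passes 62.5 or a number of a turn 10.7, either way. A call with a gripper value outside its range is refused whole. The fingers move at their own pace and stop on an object; "squeeze" is the grip in N (left out, the last holds). Time passes only in rows, so rows that do not move let the fingers close. It gives the time, the measured TCP pose, the force and the opening at its end, in the units of the state.
- ctrl.get_state(): the state, without advancing time (a new reading comes with each control period).
- get_image(name): name is "scene" or "top" or "wrist"; returns a dict with "img" (480x640x3 uint8, red, green, blue), "mtx" (3x3 intrinsics, pixels), "camera_from_world" (4x4, takes a point from world to camera coordinates). Camera axes: x right, y up, looking along -z (the intrinsics and any distortion apply to the point x, -y, -z); pixel columns grow to the right and rows downward; lengths in m; the calibration is good to about 2 mm. The wrist camera is an equidistant fisheye: a pixel r from the principal point sees the ray r / f radians off the axis. A picture is of the moment at which its call begins. There is no depth.
- workorder.close_job(): hands the job in, once; it reports no verdict.
The state is a dict: "time": time; "joint_positions": joint angles; "qd": joint speeds; "joint_torque": joint torques, N m; "position": TCP position; "tool_rot": TCP orientation; "ft_force": force on the tool from outside, world axes, zero at the start; "torque": the same for the moment, N m; "grip_width": opening from 0.0 (shut) to 1.0 (fully open).
Only numpy, scipy, OpenCV 4.12 (cv2) and the standard library are available. Lean on these libraries where they do the work, as an engineer would, in place of code of your own. Each camera call takes 0.05 s, during which the arm holds its last target.

TASK

Two setting boards each carry a tile in front of a wooden fence, and on only one of them is the gap between tile and fence wide enough for the orange spacer. Take the spacer out of its rack, stand it upright on the board in the middle of that wider gap, lengthwise along the fence, without shifting either tile, and let go of it; then push that tile from its free near edge with the fingertips until fence, spacer and tile are tight together, and finish while still holding the tile firmly pressed there, with the other tile, pot, jar and tin left alone.

Things in the scene. Friction and masses are not known exactly. Their poses are not given: they have to be found in the camera images.
- board_a: fixed plywood board 180 x 130 x 12 mm (x, y, z). Origin: centre of its underside; x points away from the robot to its fence, y along the fence. Fence: fixed dark wooden bar along y, 120 x 20 mm, top 26 mm above the table, face towards the tile at x = +55 mm. A tile lies on the board in front of it; the gap is 14 to 16 mm on one board and 3.5 to 4.5 mm on the other
- board_b: fixed plywood board 180 x 130 x 12 mm (x, y, z). Origin: centre of its underside; x points away from the robot to its fence, y along the fence. Fence: fixed dark wooden bar along y, 120 x 20 mm, top 26 mm above the table, face towards the tile at x = +55 mm. A tile lies on the board in front of it; the gap is 14 to 16 mm on one board and 3.5 to 4.5 mm on the other
- tile_a_center (a point): centre of the blue and white ceramic tile, 80 x 80 x 12 mm, about 0.18 kg, loose, flat on board_a (top 24 mm above the table), roughly centred in y, edges and axes parallel to the board's; slides when pushed with 1 to 2 N. Its near (-x) edge is free, with about 45 mm of bare board in front of it
- tile_b_center (a point): centre of the blue and white ceramic tile, 80 x 80 x 12 mm, about 0.18 kg, loose, flat on board_b (top 24 mm above the table), roughly centred in y, edges and axes parallel to the board's; slides when pushed with 1 to 2 N. Its near (-x) edge is free, with about 45 mm of bare board in front of it
- spacer_center (a point): centre (half-way up) of the orange plastic spacer plate, 9 mm thick (its x), 56 mm long (its y), 50 mm high (its z, up), 40 g. It stands on its long edge in the rack's slot, foot 10 mm above the table, its upper 32 mm clear of the rack, to be gripped across the 9 mm. On a board it stands by itself, centre 37 mm above the table
- rack: fixed grey rack, 70 x 90 x 28 mm (x, y, z), with one slot along its y through the middle, 13 mm wide and 62 mm long, floor 10 mm and rim 28 mm above the table. Origin: centre of its underside
- pot_center (a point): centre of a white open pot, 68 mm across, 60 mm high; leave alone
- jar_center (a point): centre of a green jar with blue cap, 60 mm across, 75 mm high; leave alone
- tin_center (a point): centre of a flat green tin, 70 x 50 x 30 mm; leave alone
There are look-alikes about, which are no part of the job. Leave any red look-alike of the part that bears tile_a_center alone.

How it is judged:
By the outcome, as a careful person would: the job done as asked, in the order asked, and still so for the second after the job is handed in, while the arm keeps its last pose, push and grip.
It also fails if it takes over 54 s, if anything falls off the work surface, if the arm or the gripper's body presses on something with over 40 N, if the wrist force passes 120 N, or if a joint passes its speed limit or range.

## Working session

There is one attempt and no reset: what is moved stays moved. The work goes in short steps, Python scripts to look and compute and a tool call to move; the robot and the scene stay as the last step left them, time stands still between calls to the robot, and variables do not carry over. Pictures are saved under pics/ and viewed, and the job is handed in when it is done.

Besides the shell and the picture viewer there is one more tool, called after "Request:" as name(argument=value, ...) on one line, values as JSON. drive_tool: Moves the arm, as the interface text tells. Its arguments: {"type":"object","properties":{"increments":{"type":"string"},"squeeze":{"type":"number"}},"required":["increments"]}

```bash
mkdir -p pics; ls; cat > h.py <<'E'
import numpy as np, cv2
from bench import ctrl, get_image, workorder
def snap(name,fn):
    d=get_image(name); cv2.imwrite('pics/'+fn+'.png',d['img'][:,:,::-1]); np.savez('pics/'+fn+'.npz',**{k:np.array(v) for k,v in d.items()}); return d
def load(fn): return dict(np.load('pics/'+fn+'.npz'))
def ray(d,u,v,fish=False):
    K=np.array(d['mtx']);T=np.array(d['camera_from_world'])
    a=(u-K[0,2])/K[0,0];b=(v-K[1,2])/K[1,1]
    if fish:
        r=np.hypot(a,b); s=np.sin(r)/r if r>1e-9 else 1; c=np.array([a*s,-b*s,-np.cos(r)])
    else: c=np.array([a,-b,-1.])
    R=T[:3,:3]; return -R.T@T[:3,3], R.T@c
def onz(d,u,v,z,fish=False):
    o,r=ray(d,u,v,fish); return o+r*(z-o[2])/r[2]
def proj(d,p,fish=False):
    K=np.array(d['mtx']);T=np.array(d['camera_from_world']);c=T[:3,:3]@np.array(p)+T[:3,3]
    x,y,z=c[0],-c[1],-c[2]
    if fish:
        r=np.hypot(x,y);t=np.arctan2(r,z);x,y=x/r*t,y/r*t
    else: x,y=x/z,y/z
    return K[0,0]*x+K[0,2],K[1,1]*y+K[1,2]
E
python3 - <<'E'
from h import *
for n in ['scene','top','wrist']:
    d=snap(n,n+'0'); print(n,np.array(d['mtx']).tolist(),np.round(d['camera_from_world'],3).tolist(),[k for k in d])
print(ctrl.get_state(), ctrl.tcp_to_grasp)
E
```

```text
pics
scene [[552.9231312799932, 0.0, 325.8856950969807], [0.0, 552.9231312799932, 223.19922640579466], [0.0, 0.0, 1.0]] [[0.327, 0.945, 0.019, -0.279], [-0.749, 0.247, 0.614, 0.35], [0.576, -0.215, 0.789, -1.398], [0.0, 0.0, 0.0, 1.0]] ['img', 'mtx', 'camera_from_world']
top [[532.3660944794535, 0.0, 322.81217623108864], [0.0, 532.3660944794535, 250.7916286378841], [0.0, 0.0, 1.0]] [[0.01, -1.0, -0.015, 0.119], [0.998, 0.009, 0.056, -0.556], [-0.056, -0.015, 0.998, -1.217], [0.0, 0.0, 0.0, 1.0]] ['img', 'mtx', 'camera_from_world']
wrist [[371.64829954431775, 0.0, 317.6617489732585], [0.0, 371.64829954431775, 247.0277020507046], [0.0, 0.0, 1.0]] [[0.287, 0.958, -0.003, -0.649], [-0.912, 0.272, -0.306, 0.035], [-0.292, 0.09, 0.952, -0.393], [0.0, 0.0, 0.0, 1.0]] ['img', 'mtx', 'camera_from_world']
{'time': 0.15, 'joint_positions': array([-1.26690153,  0.32165765, -0.07008116,  1.45141221,  0.02257429,
        1.37080782, -0.05688186]), 'qd': array([ 0.00011368, -0.00025393, -0.00042779, -0.00488096, -0.00173929,
       -0.00132667, -0.00064173]), 'joint_torque': array([-7.53038148e-04, -4.91796398e+01, -4.05082041e-01, -3.12880576e+01,
       -6.40467228e-02,  4.03188227e-02,  1.11532968e-04]), 'position': array([0.18565618, 0.62247238, 0.22170078]), 'tool_rot': array([-1.33342466, -0.99231502,  0.99424722]), 'ft_force': array([-0.27826428, -0.29135225,  0.21091812]), 'torque': array([ 0.02019634, -0.01253905, -0.01416004]), 'grip_width': 0.9972702467175151} -0.0187
```

View pics/top0.png

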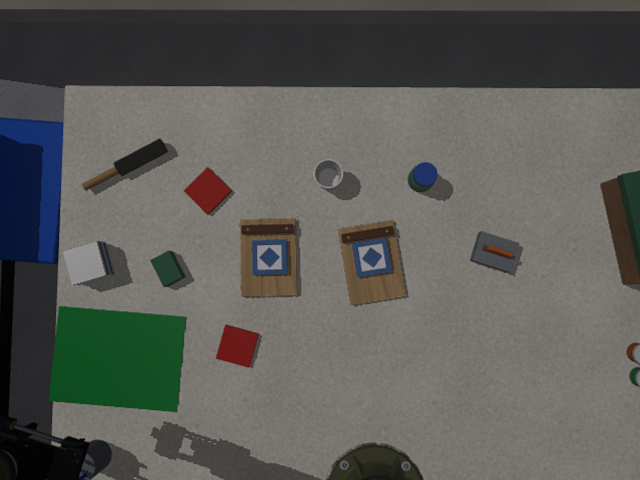

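View pics/scene0.png

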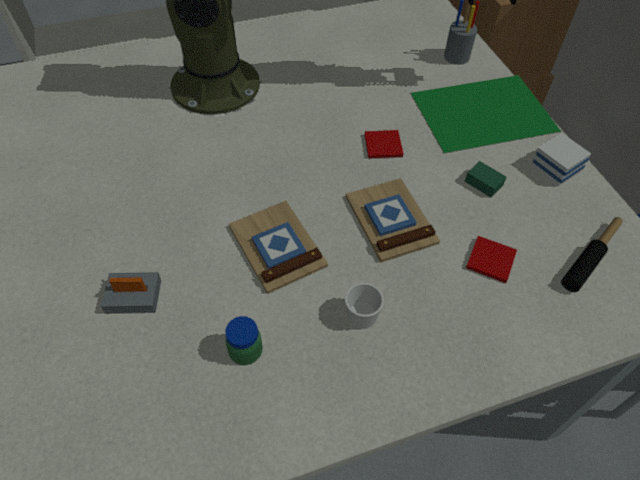

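View pics/wrist0.png

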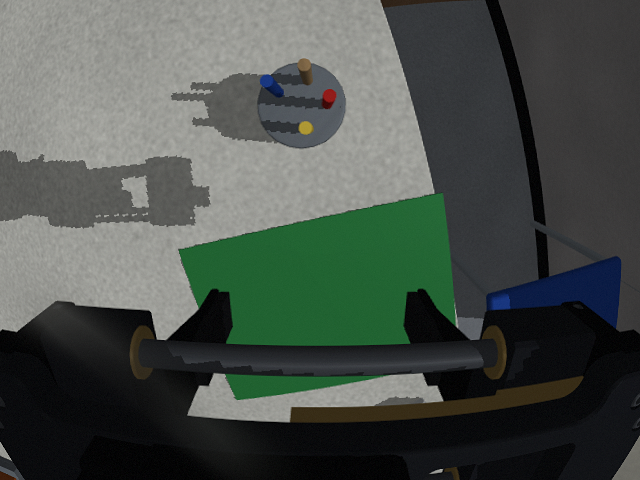

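```bash
python3 - <<'E'
from h import *
a=cv2.imread('pics/top0.png'); s=cv2.imread('pics/scene0.png')
A=cv2.resize(a[205:315,225:325],(400,440),interpolation=cv2.INTER_CUBIC)
B=cv2.resize(a[205:315,325,None][:0] if 0 else a[205:315,325:425],(400,440),interpolation=cv2.INTER_CUBIC)
cv2.imwrite('pics/c1.png',np.hstack([A,B]))
A=cv2.resize(s[170:300,215:345],(400,400),interpolation=cv2.INTER_CUBIC)
B=cv2.resize(s[160:290,325:455],(400,400),interpolation=cv2.INTER_CUBIC)
cv2.imwrite('pics/c2.png',np.hstack([A,B]))
A=cv2.resize(a[215:285,460:535],(450,420),interpolation=cv2.INTER_CUBIC)
B=cv2.resize(s[260:320,95:170],(350,280),interpolation=cv2.INTER_CUBIC);B=cv2.copyMakeBorder(B,0,140,0,0,cv2.BORDER_CONSTANT)
cv2.imwrite('pics/c3.png',np.hstack([A,B]))
E
```

```text
(no output)
```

View pics/c1.png

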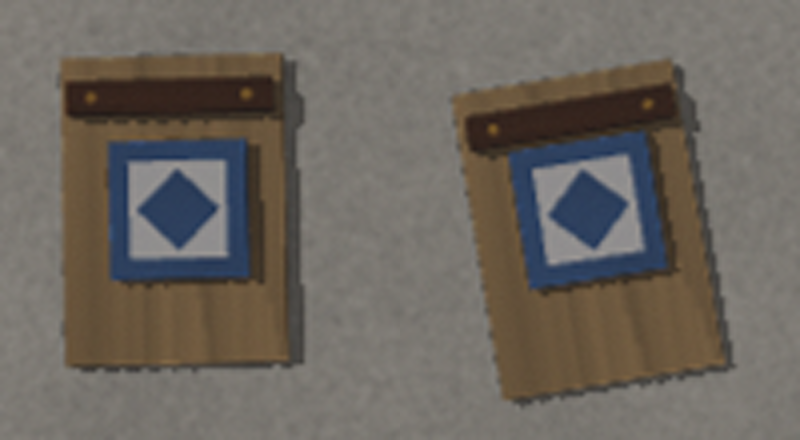

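View pics/c2.png

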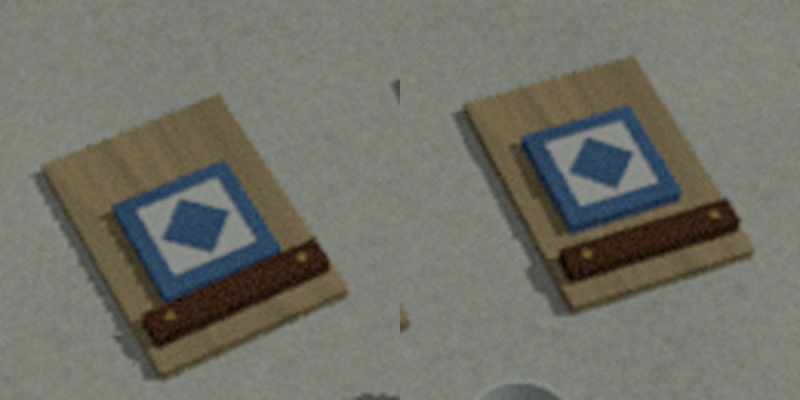

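View pics/c3.png

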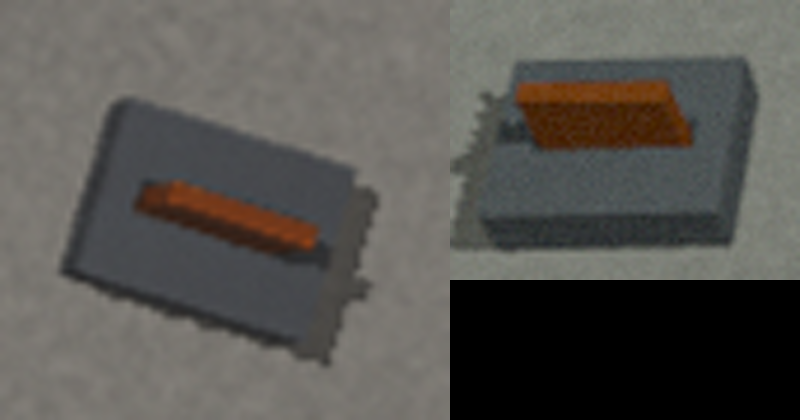

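Of the blue-and-white tiles, the one at top (270,258) has clear wood between tile and fence (wide gap). The one at (372,258) is nearly touching, so the left board is the target. The only orange spacer stands in the rack at (497,251). The red squares at (208,190) and (238,345) are look-alikes.

```bash
cat > m.py <<'E'
from h import *
def quad(d,mask,z,fish=False):
    cs,_=cv2.findContours(mask.astype(np.uint8),cv2.RETR_EXTERNAL,cv2.CHAIN_APPROX_NONE)
    c=max(cs,key=cv2.contourArea); h=cv2.convexHull(c)[:,0]
    P=np.array([onz(d,u,v,z,fish)[:2] for u,v in h]).astype(np.float32)*1000
    r=cv2.minAreaRect(P); b=cv2.boxPoints(r); e=[b[1]-b[0],b[2]-b[1]]
    return r[0],[round(float(np.linalg.norm(x)),1) for x in e],[round(float(np.degrees(np.arctan2(x[1],x[0]))),1) for x in e]
def roi(m,x0,y0,x1,y1):
    o=np.zeros_like(m);o[y0:y1,x0:x1]=m[y0:y1,x0:x1];return o
E
python3 - <<'E'
from m import *
for cam,bx in [('top',dict(L=(225,205,325,315),R=(325,205,425,315),rk=(460,215,535,285))),('scene',dict(L=(330,165,450,270),R=(215,190,340,300),rk=(95,260,170,320)))]:
    d=load(cam+'0'); im=d['img'].astype(np.uint8); hsv=cv2.cvtColor(im,cv2.COLOR_RGB2HSV); H,S,V=[hsv[...,i].astype(int) for i in range(3)]
    R,G,B=[im[...,i].astype(int) for i in range(3)]
    for k in 'LR':
        blue=roi((H>95)&(H<125)&(S>90)&(V>60),*bx[k]); print(cam,k,'tile',quad(d,blue,.024))
        br=roi((R>G+10)&(R<90),*bx[k]); br=cv2.morphologyEx(br.astype(np.uint8),cv2.MORPH_OPEN,np.ones((3,3)))
        print(cam,k,'fence',quad(d,br,.026))
        bo=roi((R>B+20)|((H>95)&(H<125)&(S>90)),*bx[k]); print(cam,k,'board',quad(d,bo,.012))
    o=roi((R>B+60)&(S>150),*bx['rk']); print(cam,'spacer all',o.sum(),quad(d,o,.06))
    o=roi((R>(150 if cam=='top' else 165))&(S>150),*bx['rk']); print(cam,'spacer top',o.sum(),quad(d,o,.06))
    g=roi(((B>R+4)&(V>60)&(V<110))|((R>B+60)&(S>150)),*bx['rk']);g=cv2.morphologyEx(g.astype(np.uint8),cv2.MORPH_OPEN,np.ones((3,3))); print(cam,'rack',quad(d,g,.028))
E
```

```text
top L tile ((539.6746826171875, 246.5941619873047), [76.3, 78.4], [-89.0, 1.0])
top L fence ((606.201171875, 253.2560577392578), [120.5, 20.0], [-88.1, 1.9])
top L board ((540.1926879882812, 251.51644897460938), [131.4, 181.2], [-88.1, 1.9])
top R tile ((542.0737915039062, 12.224559783935547), [78.2, 78.7], [-80.4, 9.6])
top R fence ((593.7213745117188, 22.13833236694336), [122.5, 24.3], [-80.0, 10.0])
top R board ((530.7753295898438, 10.99945068359375), [131.1, 180.7], [-80.0, 10.0])
top spacer all 88 ((557.5857543945312, -270.10211181640625), [7.1, 55.1], [-18.1, 71.9])Traceback (most recent call last):
  File "<stdin>", line 11, in <module>
  File "m.py", line 4, in quad
    c=max(cs,key=cv2.contourArea); h=cv2.convexHull(c)[:,0]
ValueError: max() iterable argument is empty
```

```bash
python3 - <<'E'
from m import *
for cam,bx in [('top',dict(L=(225,205,325,315),R=(325,205,425,315),rk=(460,215,535,285))),('scene',dict(L=(330,165,450,270),R=(215,190,340,300),rk=(95,260,170,320)))]:
    d=load(cam+'0'); im=d['img'].astype(np.uint8); hsv=cv2.cvtColor(im,cv2.COLOR_RGB2HSV); H,S,V=[hsv[...,i].astype(int) for i in range(3)]
    R,G,B=[im[...,i].astype(int) for i in range(3)]
    for k in 'LR':
        if cam=='top': continue
        w=roi((V>110)&(S<60),*[bx[k][0]+28,bx[k][1]+20,bx[k][2]-20,bx[k][3]-30]); print(cam,k,'white',quad(d,w,.024))
    o=roi((R>B+50)&(S>150),*bx['rk']); ys,xs=np.nonzero(o); print(cam,np.percentile(R[o],[10,30,50,70,90]))
    for t in (90,105,120,135,150):
        q=o&(R>t)
        if q.sum()>20: print(cam,t,q.sum(),quad(d,q,.06))
    g=roi(((B>=R+4)&(V>50)&(V<110))|((R>B+60)&(S>150)),*bx['rk']);g=cv2.morphologyEx(g.astype(np.uint8),cv2.MORPH_OPEN,np.ones((3,3))); print(cam,'rack',g.sum(),quad(d,g,.028) if g.sum() else 0)
    print(im[232:236,478:482].tolist() if cam=='top' else im[300,115:120].tolist())
E
```

```text
top [ 82.4 106.  115.  116.  119. ]
top 90 87 ((557.5857543945312, -270.10211181640625), [7.1, 55.1], [-18.1, 71.9])
top 105 76 ((557.9047241210938, -270.13726806640625), [7.0, 53.6], [-17.3, 72.7])
top rack 1010 ((557.1202392578125, -269.0486145019531), [68.4, 92.6], [-18.1, 71.9])
[[[94, 92, 89], [68, 68, 68], [60, 62, 62], [66, 68, 72]], [[73, 73, 73], [53, 55, 57], [58, 59, 62], [69, 71, 75]], [[62, 62, 64], [56, 57, 59], [64, 65, 68], [71, 73, 76]], [[54, 55, 58], [55, 56, 58], [69, 69, 74], [73, 76, 80]]]
scene L white ((538.8944702148438, 245.8489990234375), [57.0, 57.8], [-87.7, 2.3])
scene R white ((541.212890625, 10.140325546264648), [57.0, 56.9], [-80.4, 9.6])
scene [ 69.   72.   75.  101.6 115. ]
scene 90 140 ((559.720703125, -269.765380859375), [10.0, 60.6], [-22.5, 67.5])
scene 105 114 ((558.4400634765625, -273.0014953613281), [6.2, 53.9], [-18.4, 71.6])
scene rack 1283 ((561.0469360351562, -269.3416442871094), [70.9, 97.4], [-18.5, 71.5])
[[76, 82, 82], [75, 81, 84], [78, 87, 86], [80, 85, 86], [76, 86, 86]]
```

```bash
cat > t.py <<'E'
from h import *
from scipy.spatial.transform import Rotation as Ro
def st():
    s=ctrl.get_state(); R=Ro.from_rotvec(s['tool_rot']).as_matrix()
    return s,R
def show(tgt=None,yawdeg=None):
    s,R=st(); p=s['position']*1000
    print('t',round(s['time'],2),'p',p.round(1),'F',s['ft_force'].round(2),'T',s['torque'].round(3),'grip',round(s['grip_width'],3))
    jx=np.degrees(np.arctan2(R[1,0],R[0,0])); print('jaw x dir',round(jx,2),'tool y',R[:,1].round(4),'tool z',R[:,2].round(3),'q',s['joint_positions'].round(2))
    if tgt is not None: print('delta tool mm',(R.T@(np.array(tgt)-p)).round(1),' delta world',(np.array(tgt)-p).round(1))
    if yawdeg is not None:
        print('turn about tool y for jaw dir', yawdeg, [round(float(-( (yawdeg+k-jx+180)%360-180)),1) for k in (0,180)])
E
python3 -c "
from t import *
show([558,-270,160],-18)"
```

```text
t 0.15 p [185.7 622.5 221.7] F [-0.28 -0.29  0.21] T [ 0.02  -0.013 -0.014] grip 0.997
jaw x dir 73.4 tool y [-4.0e-04 -1.5e-03 -1.0e+00] tool z [-0.958  0.286 -0.   ] q [-1.27  0.32 -0.07  1.45  0.02  1.37 -0.06]
delta tool mm [-748.8   62.9 -611.8]  delta world [ 372.3 -892.5  -61.7]
turn about tool y for jaw dir -18 [91.4, -88.6]
```

Request:
drive_tool(increments="0 0 0 9.1 0;0 0 0 9.1 0;0 0 0 9.1 0;0 0 0 9.1 0;0 0 0 9.1 0;0 0 0 9.1 0;0 0 0 9.1 0;0 0 0 9.1 0;0 0 0 9.1 0;0 0 0 9.1 0;54 0 -7 0 0;54 0 -7 0 0;54 0 -7 0 0;54 0 -7 0 0;54 0 -7 0 0;54 0 -7 0 0")

```text
time: 2.15
position: [0.4831, 0.484, 0.2223]
tool_rot: [-1.557, 0.241, -0.241]
ft_force: [1.0, 0.8, 0.7]
grip_width: 1.001
```

Request:
drive_tool(increments="33 0 -46 0 0;33 0 -46 0 0;33 0 -46 0 0;33 0 -46 0 0;33 0 -46 0 0;33 0 -46 0 0;33 0 -46 0 0;10 0 -52 0 0;10 0 -52 0 0;10 0 -52 0 0;10 0 -52 0 0;10 0 -52 0 0;10 0 -52 0 0;10 0 -45 0 0")

```text
time: 3.9
position: [0.5627, -0.2553, 0.2225]
tool_rot: [-1.557, 0.242, -0.242]
ft_force: [0.2, 0.4, 0.9]
grip_width: 1.0
```

```bash
python3 -c "
from t import *
show([558,-270.5,140],-18)
snap('wrist','w1')"
```

```text
t 3.9 p [ 562.7 -255.3  222.5] F [0.18 0.44 0.89] T [-0.056  0.027  0.054] grip 1.0
jaw x dir -17.65 tool y [-0.  0. -1.] tool z [0.303 0.953 0.   ] q [-0.18  0.29  0.69  1.56 -0.19  1.36  0.22]
delta tool mm [  0.1  82.5 -15.9]  delta world [ -4.7 -15.2 -82.5]
turn about tool y for jaw dir -18 [0.3, -179.7]
```

View pics/w1.png

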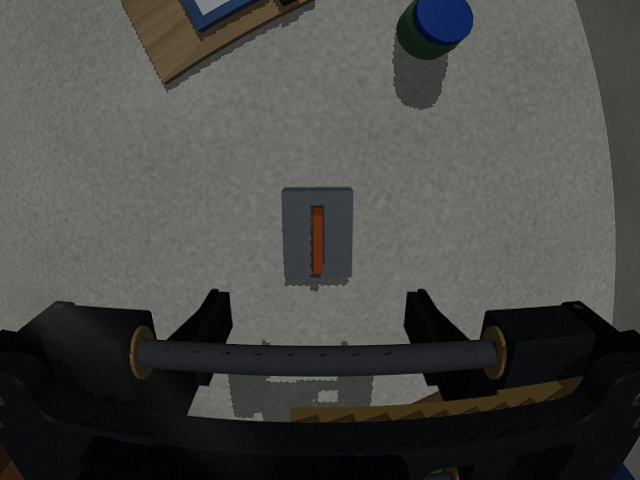

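```bash
python3 - <<'E'
from m import *
from t import *
d=snap('wrist','w2'); im=d['img'].astype(np.uint8); hsv=cv2.cvtColor(im,cv2.COLOR_RGB2HSV)
R,B,S=im[...,0].astype(int),im[...,2].astype(int),hsv[...,1]
o=roi((R>B+50)&(S>150),240,150,400,300); print(np.percentile(R[o],[10,50,90]))
for t in (60,90,105): print(quad(d,o&(R>t),.06,True))
g=roi((B>=R+4)|o,270,170,365,300);g=cv2.morphologyEx(g.astype(np.uint8),cv2.MORPH_OPEN,np.ones((5,5)));print('rack',quad(d,g,.028,True))
show([558,-270.5,120],-18)
E
```

```text
[74. 93. 96.]
((556.7178344726562, -268.2946472167969), [8.6, 61.4], [-17.2, 72.8])
((555.7210693359375, -270.773681640625), [7.2, 54.0], [-18.0, 72.0])
((560.44775390625, -244.8866729736328), [0.0, 0.0], [0.0, 0.0])
rack ((555.89111328125, -269.8988342285156), [69.6, 92.7], [-17.3, 72.7])
t 4.0 p [ 560.6 -260.8  222.7] F [ 0.04 -1.26 -0.25] T [-0.107  0.074  0.01 ] grip 1.003
jaw x dir -18.17 tool y [-0.0011 -0.0042 -1.    ] tool z [ 0.312  0.95  -0.004] q [-0.17  0.29  0.69  1.56 -0.19  1.36  0.22]
delta tool mm [  0.6 102.7  -9.6]  delta world [  -2.6   -9.7 -102.7]
turn about tool y for jaw dir -18 [-0.2, 179.8]
```

Request:
drive_tool(increments="0 30 -2 0 0;0 40 -2 0 0;0 32 0 0 0;0 0 0 0 0;0 0 0 0 0;0 0 0 0 0")

```text
time: 4.75
position: [0.5634, -0.2575, 0.1224]
tool_rot: [-1.558, 0.239, -0.243]
ft_force: [0.1, -0.2, 0.2]
grip_width: 0.998
```

```bash
python3 - <<'E'
from m import *
from t import *
show([557,-270.5,31],-18)
d=snap('wrist','w3'); im=d['img'].astype(np.uint8); hsv=cv2.cvtColor(im,cv2.COLOR_RGB2HSV)
R,B,S=im[...,0].astype(int),im[...,2].astype(int),hsv[...,1]
o=(R>B+40)&(S>150); o=roi(o,200,150,440,480);print(np.percentile(R[o],[10,50,90]))
for t in (40,75,85): print(quad(d,o&(R>t),.06,True))
E
```

```text
t 4.75 p [ 563.4 -257.5  122.4] F [ 0.08 -0.22  0.21] T [-0.131  0.073  0.002] grip 0.998
jaw x dir -17.59 tool y [ 3.e-03 -7.e-04 -1.e+00] tool z [0.302 0.953 0.   ] q [-0.15  0.37  0.66  1.68 -0.24  1.17  0.27]
delta tool mm [ -2.5  91.4 -14.3]  delta world [ -6.4 -13.  -91.4]
turn about tool y for jaw dir -18 [0.4, -179.6]
[65. 94. 97.]
((557.24169921875, -265.9239807128906), [8.4, 66.3], [-17.5, 72.5])
((556.1842651367188, -270.4197082519531), [8.2, 57.1], [-18.1, 71.9])
((555.460205078125, -270.7982482910156), [7.5, 54.3], [-17.5, 72.5])
```

View pics/w3.png

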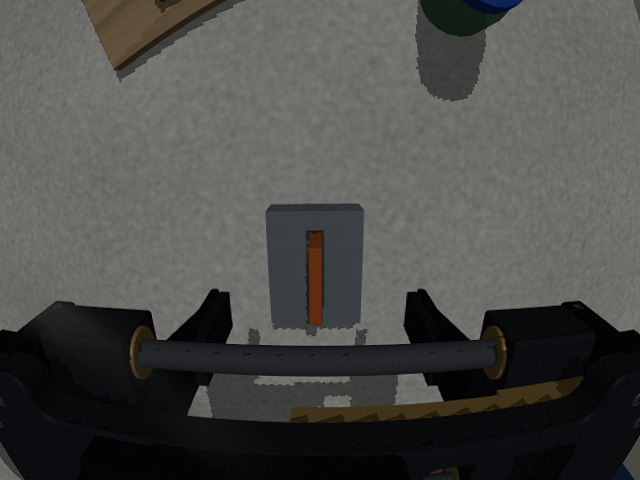

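```bash
python3 - <<'E'
from t import *
for i in range(6):
    s,R=st(); d=get_image('wrist'); o=ray(d,320,240)[0]
    print(s['time'],(s['position']*1000).round(1),np.degrees(np.arctan2(R[1,0],R[0,0])).round(2),s['ft_force'].round(2),(o*1000).round(1),(R.T@(o-s['position'])*1000).round(1))
E
```

```text
4.8 [ 563.3 -257.5  122.3] -17.59 [-0.55 -0.17  0.3 ] [ 587.1 -176.   284. ] [  -1.4 -161.7   84.9]
4.85 [ 563.1 -257.4  122. ] -17.6 [ 0.78 -0.87 -0.62] [ 587.  -176.   283.7] [  -1.4 -161.7   84.9]
4.9 [ 562.9 -257.3  121.7] -17.6 [-0.45 -0.14 -0.12] [ 586.9 -176.   283.4] [  -1.4 -161.7   84.9]
4.95 [ 562.7 -257.2  121.4] -17.6 [-0.13 -0.28  0.67] [ 586.8 -175.9  283.2] [  -1.4 -161.7   84.9]
5.0 [ 562.6 -257.2  121.2] -17.6 [0.31 0.3  0.42] [ 586.7 -175.9  282.9] [  -1.4 -161.7   84.9]
5.05 [ 562.4 -257.2  121. ] -17.6 [0.25 0.77 0.49] [ 586.6 -175.9  282.7] [  -1.4 -161.7   84.9]
```

Request:
drive_tool(increments="-1 20 -14 0.4 0;0 30 0 0 0;0 25 0 0 0;0 13 0 0 0;0 0 0 0 0;0 0 0 0 0;0 0 0 0 0;0 0 0 0 0")

```text
time: 6.1
position: [0.5576, -0.2703, 0.0333]
tool_rot: [-1.557, 0.245, -0.248]
ft_force: [0.4, 0.3, 0.1]
grip_width: 0.998
```

```bash
python3 - <<'E'
from t import *
show([557,-270.5,31],-18)
E
```

```text
t 6.1 p [ 557.6 -270.3   33.3] F [0.36 0.32 0.11] T [-0.08   0.088 -0.006] grip 0.998
jaw x dir -17.99 tool y [ 1.4e-03 -2.0e-04 -1.0e+00] tool z [0.309 0.951 0.   ] q [-0.09  0.47  0.63  1.75 -0.32  1.02  0.34]
delta tool mm [-0.5  2.3 -0.3]  delta world [-0.6 -0.2 -2.3]
turn about tool y for jaw dir -18 [0.0, -180.0]
```

Request:
drive_tool(increments="0 0 0 0 180;0 0 0 0 255;0 0 0 0 255;0 0 0 0 255;0 0 0 0 255;0 0 0 0 255;0 0 0 0 255;0 0 0 0 255", squeeze=20)

```text
time: 7.1
position: [0.5571, -0.2702, 0.0326]
tool_rot: [-1.557, 0.247, -0.247]
ft_force: [0.0, -0.7, -0.6]
grip_width: 0.171
```

```bash
python3 - <<'E'
from t import *
show([557,-270.5,31],-18)
snap('scene','s1')
E
```

```text
t 7.1 p [ 557.1 -270.2   32.6] F [ 0.04 -0.74 -0.6 ] T [-0.065  0.129 -0.059] grip 0.171
jaw x dir -18.0 tool y [ 1.e-04  0.e+00 -1.e+00] tool z [0.309 0.951 0.   ] q [-0.09  0.47  0.63  1.75 -0.32  1.02  0.34]
delta tool mm [ 0.   1.6 -0.3]  delta world [-0.1 -0.3 -1.6]
turn about tool y for jaw dir -18 [0.0, -180.0]
```

Request:
drive_tool(increments="0 0 0 0 255;0 0 0 0 255;0 0 0 0 255;0 0 0 0 255")

```text
time: 7.65
position: [0.5571, -0.2702, 0.0325]
tool_rot: [-1.557, 0.247, -0.247]
ft_force: [-0.1, -0.6, 1.2]
grip_width: 0.102
```

Request:
drive_tool(increments="0 -10 0 0 255;0 -30 0 0 255;0 -40 0 0 255;0 -40 0 0 255;0 -10 0 -9.95 255;0 0 0 -9.95 255;4.3 0 30 0 255;4.3 0 48 0 255;4.3 0 50 0 255;4.3 0 50 0 255;4.3 0 50 0 255;4.3 0 50 0 255;4.3 0 50 0 255;4.3 0 50 0 255;4.3 0 50 0 255;4.3 0 50 0 255;4.3 0 40 0 255")

```text
time: 9.78
position: [0.587, 0.2516, 0.1634]
tool_rot: [-1.57, -0.028, 0.027]
ft_force: [0.1, -0.4, -0.3]
grip_width: 0.101
```

Request:
drive_tool(increments="0 20 0 0 255;0 30 0 0 255;0 0 0 0 255;0 0 0 0 255;0 0 0 0 255;0 0 0 0 255;0 0 0 0 255;0 0 0 0 255")

```text
time: 10.78
position: [0.5873, 0.2491, 0.1128]
tool_rot: [-1.57, -0.026, 0.026]
ft_force: [-0.3, 0.1, -0.6]
grip_width: 0.099
```

```bash
python3 - <<'E'
from t import *
show([587.6,249,33],1.9)
snap('wrist','w4');snap('top','t4')
E
```

```text
t 10.78 p [587.3 249.1 112.8] F [-0.26  0.06 -0.55] T [-0.008  0.052 -0.07 ] grip 0.099
jaw x dir 1.9 tool y [ 3.e-04  2.e-04 -1.e+00] tool z [-0.033  0.999  0.   ] q [-0.72  0.38  0.35  1.63 -0.14  1.16 -0.31]
delta tool mm [ 0.3 79.8 -0.2]  delta world [  0.3  -0.1 -79.8]
turn about tool y for jaw dir 1.9 [0.0, -180.0]
```

View pics/w4.png

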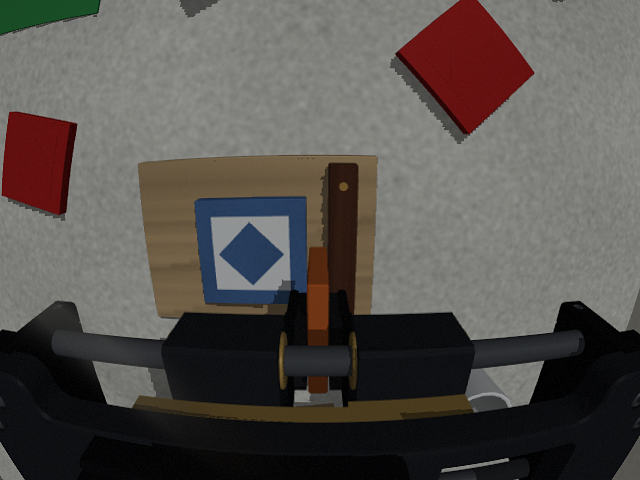

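```bash
python3 - <<'E'
from t import *
d=load('w4'); im=d['img'].astype(np.uint8)
s,R=st(); p=s['position']
for v in (205,212,220,230,238,244,255,270):
    print(v,[tuple(int(c) for c in im[v,u]) for u in range(300,334,1)])
cv2.imwrite('pics/c4.png',cv2.resize(im[150:410,240:400,::-1],None,fx=2.3,fy=2.3,interpolation=cv2.INTER_NEAREST))
E
```

```text
205 [(38, 59, 90), (41, 62, 93), (37, 60, 90), (38, 60, 92), (38, 60, 94), (39, 56, 84), (59, 55, 50), (116, 98, 70), (112, 93, 68), (114, 95, 71), (111, 93, 70), (114, 95, 70), (113, 95, 70), (113, 96, 70), (112, 94, 70), (113, 95, 71), (110, 94, 68), (112, 94, 69), (114, 98, 72), (113, 96, 70), (113, 96, 71), (95, 79, 58), (61, 51, 37), (62, 51, 39), (62, 53, 39), (64, 54, 42), (67, 57, 41), (55, 44, 32), (32, 25, 18), (30, 18, 11), (39, 23, 16), (35, 19, 12), (36, 22, 13), (37, 20, 12)]
212 [(39, 61, 91), (37, 59, 90), (41, 61, 93), (39, 61, 93), (37, 60, 92), (36, 52, 77), (62, 56, 53), (117, 95, 68), (115, 96, 72), (113, 94, 69), (113, 93, 69), (112, 93, 69), (113, 94, 69), (113, 94, 69), (111, 92, 67), (112, 94, 68), (113, 94, 70), (113, 94, 69), (112, 94, 70), (113, 94, 68), (107, 90, 66), (103, 85, 62), (93, 78, 57), (61, 51, 39), (65, 54, 40), (63, 52, 40), (65, 54, 40), (56, 45, 33), (34, 23, 16), (30, 15, 10), (36, 18, 11), (38, 22, 15), (37, 23, 15), (37, 19, 13)]
220 [(38, 57, 88), (38, 58, 89), (39, 62, 92), (38, 59, 91), (37, 59, 91), (35, 51, 76), (61, 57, 54), (112, 
[... 2134 characters left out ...]
, 38, 13), (84, 40, 17), (84, 39, 16), (84, 39, 14), (87, 42, 17), (84, 38, 14), (83, 38, 13), (85, 38, 13), (82, 41, 17), (54, 34, 22), (30, 19, 16), (32, 17, 12), (39, 23, 16), (39, 22, 15), (36, 20, 13), (39, 22, 14)]
270 [(40, 62, 94), (41, 62, 93), (41, 62, 93), (40, 62, 94), (40, 62, 94), (39, 62, 95), (41, 59, 87), (50, 43, 37), (64, 28, 8), (80, 37, 13), (82, 38, 15), (85, 42, 18), (84, 40, 12), (86, 41, 18), (85, 40, 16), (83, 40, 15), (83, 39, 15), (84, 40, 15), (84, 39, 15), (83, 38, 13), (85, 41, 15), (83, 39, 14), (84, 40, 15), (85, 40, 16), (86, 41, 18), (84, 39, 14), (85, 40, 15), (68, 31, 11), (43, 23, 13), (33, 20, 15), (37, 22, 14), (39, 22, 14), (39, 23, 14), (40, 24, 15)]
```

View pics/c4.png

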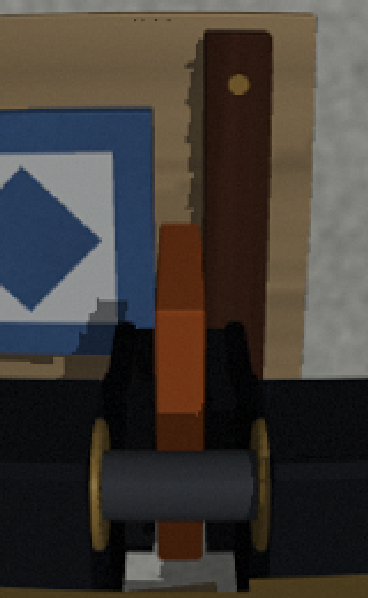

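```bash
python3 - <<'E'
from t import *
d=load('w4'); s,R=st(); p=s['position']
def tx(u,v,z):
    w=onz(d,u,v,z,True); return (R.T@(w-p)*1000).round(2)[[0,2]], (w*1000).round(1)
for v in (212,230,244):
    print(v,'tile top',tx(305.3,v,.024),'base',tx(306.0,v,.012),'fence top',tx(328.8,v,.026),'base',tx(327.2,v,.012))
fz=.1128-.0225
for v in (252,260): print('spacer foot end',tx(308.6,v,fz),tx(326.8,v,fz))
im=d['img']
for v in (290,300,320): 
    r=im[v,295:345].astype(int); m=np.nonzero((r[:,0]>r[:,2]+30))[0]+295; print(v,m.min(),m.max(), tx(m.min()-.5,v,fz+.05),tx(m.max()+.5,v,fz+.05))
E
```

```text
212 tile top (array([-9.82, 30.11]), array([576.4, 278.9,  24. ])) base (array([-9.73, 27.46]), array([576.5, 276.3,  12. ])) fence top (array([ 6.32, 30.53]), array([592.5, 279.9,  26. ])) base (array([ 5.58, 27.44]), array([591.8, 276.7,  12. ]))
230 tile top (array([-9.95, 17.23]), array([576.7, 266. ,  24. ])) base (array([-9.85, 13.97]), array([576.9, 262.8,  12. ])) fence top (array([ 6.4 , 17.76]), array([593. , 267.1,  26. ])) base (array([ 5.66, 13.95]), array([592.4, 263.3,  12. ]))
244 tile top (array([-10.06,   6.99]), array([576.9, 255.8,  24. ])) base (array([-9.96,  3.23]), array([577.1, 252. ,  12. ])) fence top (array([6.48, 7.6 ]), array([593.4, 256.9,  26. ])) base (array([5.73, 3.22]), array([592.8, 252.5,  12. ]))
spacer foot end (array([-6.04, 23.34]), array([580.4, 272.3,  90.3])) (array([ 3.48, 23.33]), array([589.9, 272.6,  90.3]))
spacer foot end (array([-6.07, 18.89]), array([580.5, 267.8,  90.3])) (array([ 3.51, 18.88]), array([590.1, 268.1,  90.3]))
290 307 329 (array([-5.7 , 24.28]), array([580.7, 273.2, 140.3])) (array([ 3.4 , 24.27]), array([589.8, 273.5, 140.3]))
300 307 328 (array([-5.76, 19.87]), array([580.8, 268.8, 140.3])) (array([ 3.05, 19.86]), array([589.6, 269.1, 140.3]))
320 307 328 (array([-5.88, 10.67]), array([580.9, 259.6, 140.3])) (array([ 3.15, 10.67]), array([590. , 259.9, 140.3]))
```

Request:
drive_tool(increments="-0.5 20 0 0 255;0 25 0 0 255;0 16 0 0 255;0 6 0 0 255;0 4 0 0 255;0 2 0 0 255;0 0 0 0 255;0 0 0 0 255;0 0 0 0 255;0 0 0 0 255")

```text
time: 12.12
position: [0.5868, 0.2491, 0.0398]
tool_rot: [-1.57, -0.026, 0.026]
ft_force: [0.1, 0.6, 0.2]
grip_width: 0.101
```

```bash
python3 - <<'E'
from t import *
show([586.9,249,34.5],1.9)
d=snap('wrist','w5');snap('scene','s5')
cv2.imwrite('pics/c5.png',cv2.resize(d['img'][150:410,240:400,::-1],None,fx=2.3,fy=2.3,interpolation=cv2.INTER_NEAREST))
E
```

```text
t 12.12 p [586.8 249.1  39.8] F [0.1  0.56 0.25] T [-0.103  0.09  -0.012] grip 0.101
jaw x dir 1.9 tool y [ 3.e-04  2.e-04 -1.e+00] tool z [-0.033  0.999  0.   ] q [-0.71  0.45  0.33  1.69 -0.17  1.03 -0.29]
delta tool mm [ 0.1  5.3 -0.1]  delta world [ 0.1 -0.1 -5.3]
turn about tool y for jaw dir 1.9 [-0.0, 180.0]
```

View pics/c5.png

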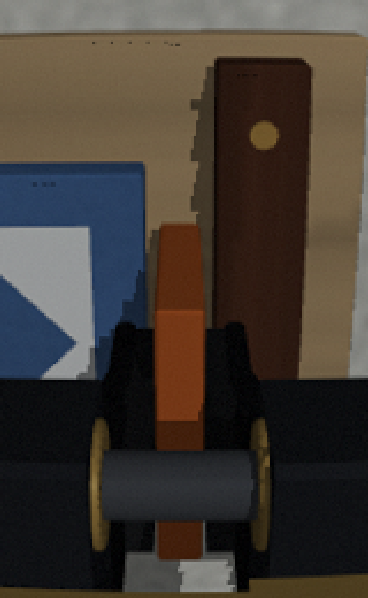

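Request:
drive_tool(increments="0 2 0 0 255;0 1.5 0 0 255;0 1 0 0 255;0 0 0 0 255;0 0 0 0 255;0 0 0 0 255;0 0 0 0 255")

```text
time: 13.1
position: [0.5867, 0.2491, 0.0352]
tool_rot: [-1.571, -0.026, 0.026]
ft_force: [0.3, 0.7, 0.1]
grip_width: 0.102
```

Request:
drive_tool(increments="0 0.6 0 0 255;0 0 0 0 255;0 0 0 0 255;0 0 0 0 255")

```text
time: 13.6
position: [0.5867, 0.2491, 0.0345]
tool_rot: [-1.571, -0.026, 0.026]
ft_force: [-0.4, 0.2, 0.1]
grip_width: 0.097
```

Request:
drive_tool(increments="0 0.5 0 0 255;0 0 0 0 255;0 0 0 0 255;0 0 0 0 255")

```text
time: 14.1
position: [0.5868, 0.2491, 0.0344]
tool_rot: [-1.57, -0.026, 0.026]
ft_force: [-1.3, -0.8, 5.7]
grip_width: 0.101
```

Request:
drive_tool(increments="0 0 0 0 225;0 0 0 0 215;0 0 0 0 200;0 0 0 0 180;0 0 0 0 150;0 0 0 0 130;0 0 0 0 130;0 0 0 0 130")

```text
time: 15.1
position: [0.5867, 0.2491, 0.034]
tool_rot: [-1.571, -0.026, 0.026]
ft_force: [0.2, -0.0, 0.4]
grip_width: 0.485
```

```bash
python3 - <<'E'
from t import *
show()
d=snap('wrist','w6')
E
```

```text
t 15.1 p [586.7 249.1  34. ] F [ 0.16 -0.    0.44] T [-0.07   0.045  0.029] grip 0.485
jaw x dir 1.9 tool y [ 1.e-04  0.e+00 -1.e+00] tool z [-0.033  0.999  0.   ] q [-0.71  0.46  0.33  1.69 -0.17  1.02 -0.29]
```

View pics/w6.png

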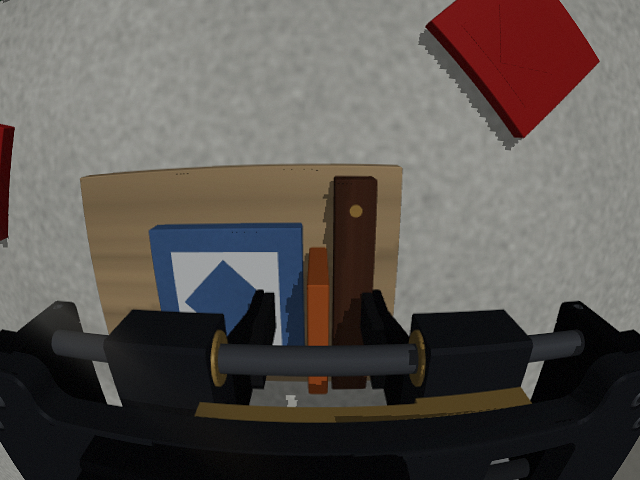

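Request:
drive_tool(increments="0 -5 0 0 130;0 -15 0 0 130;0 -30 0 0 130;0 -46 0 0 150;-10 0 0 0 150;-50 0 0 0 150;-50 0 0 0 150;-7 0 0 10 150;0 0 0 10 150;0 0 0 10 150;0 0 0 10 150;0 0 0 10 150;0 0 0 10 150;0 0 0 10 150;0 0 0 10 150;0 0 0 10 150;0 0 0 0 150;0 0 0 0 150")

```text
time: 17.4
position: [0.4695, 0.2452, 0.13]
tool_rot: [-1.226, 1.183, -1.182]
ft_force: [0.1, -0.0, 0.0]
grip_width: 0.406
```

```bash
python3 - <<'E'
from t import *
from m import *
show([470,245.2,15],-88.1)
d=snap('wrist','w7');t=snap('top','t7');s=snap('scene','s7')
im=t['img'].astype(np.uint8);hsv=cv2.cvtColor(im,cv2.COLOR_RGB2HSV);R,B=im[...,0].astype(int),im[...,2].astype(int)
a=cv2.resize(im[205:315,225:325,::-1],(400,440),interpolation=cv2.INTER_CUBIC);b=cv2.resize(s['img'][160:290,325:455,::-1],(400,440),interpolation=cv2.INTER_CUBIC)
cv2.imwrite('pics/c7.png',np.hstack([a,b]))
E
```

```text
t 17.4 p [469.5 245.2 130. ] F [ 0.08 -0.04  0.04] T [-0.071  0.108 -0.067] grip 0.406
jaw x dir -87.93 tool y [-0.e+00  2.e-04 -1.e+00] tool z [ 0.999  0.036 -0.   ] q [-0.94  0.14  0.44  1.88 -0.06  1.14 -2.01]
delta tool mm [  0.  115.    0.5]  delta world [   0.5   -0.  -115. ]
turn about tool y for jaw dir -88.1 [0.2, -179.8]
```

View pics/c7.png

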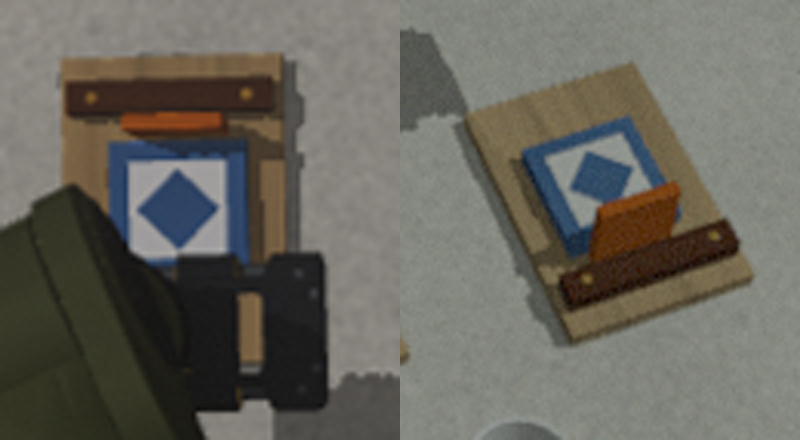

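View pics/w7.png

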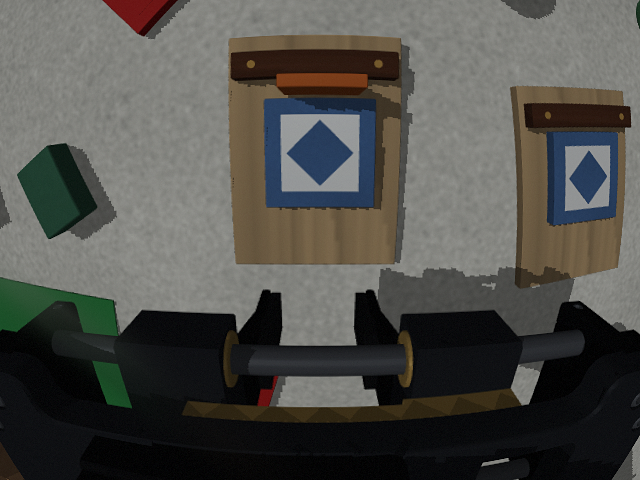

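```bash
python3 - <<'E'
from t import *
from m import *
d=load('w7'); im=d['img'].astype(np.uint8);hsv=cv2.cvtColor(im,cv2.COLOR_RGB2HSV);H,S=hsv[...,0],hsv[...,1]
b=roi((H>95)&(H<125)&(S>90),250,90,390,215);print('tile',quad(d,b,.024,True))
for u in (280,320,365): print((onz(d,u,208,.018,True)*1000).round(1))
o=roi((H<20)&(S>170)&(im[...,0]>70),250,60,390,110);print('spacer top-ish',quad(d,o,.062,True))
t=load('t7');im=t['img'].astype(np.uint8);hsv=cv2.cvtColor(im,cv2.COLOR_RGB2HSV);H,S=hsv[...,0],hsv[...,1]
o=roi((im[...,0].astype(int)>im[...,2].astype(int)+60)&(S>150),225,205,325,260);print('top spacer',quad(t,o,.062))
E
```

```text
tile ((537.9784545898438, 246.88165283203125), [79.1, 78.8], [-88.0, 2.0])
[494.7 275.1  18. ]
[495.7 245.   18. ]
[497.  211.1  18. ]
spacer top-ish ((585.4803466796875, 247.60098266601562), [55.3, 8.6], [-88.6, 1.4])
top spacer ((587.1236572265625, 248.6156463623047), [53.8, 9.0], [-89.5, 0.5])
```

Request:
drive_tool(increments="0 20 0 0 150;0 35 0 0 150;0 30 0 0 150;0 15 0 0 150;0 8 0 0 150;0 5 0 0 150;0 0 0 0 150;0 0 0 0 150;0 0 0 0 150;0 0 0 0 150")

```text
time: 18.8
position: [0.4699, 0.2453, 0.0173]
tool_rot: [-1.224, 1.185, -1.185]
ft_force: [-0.2, 0.8, -0.2]
grip_width: 0.411
```

```bash
python3 - <<'E'
from t import *
show([470,245.2,16],-88.1)
d=snap('wrist','w8');s=snap('scene','s8')
E
```

```text
t 18.8 p [469.9 245.3  17.3] F [-0.21  0.8  -0.18] T [-0.073  0.153 -0.031] grip 0.411
jaw x dir -88.1 tool y [ 5.e-04  4.e-04 -1.e+00] tool z [0.999 0.033 0.   ] q [-0.91  0.28  0.42  1.98 -0.15  0.91 -1.95]
delta tool mm [0.1 1.3 0.1]  delta world [ 0.1 -0.1 -1.3]
turn about tool y for jaw dir -88.1 [-0.0, 180.0]
```

View pics/w8.png

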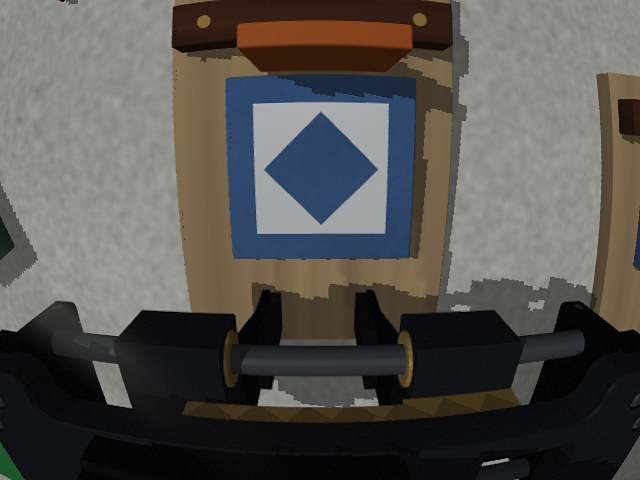

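Request:
drive_tool(increments="0 0 6 0 150;0 0 6 0 150;0 0 3 0 150;0 0 1 0 150;0 0 1 0 150;0 0 1 0 150;0 0 0.5 0 150;0 0 0.5 0 150;0 0 0.5 0 150;0 0 0.5 0 150;0 0 0 0 150;0 0 0 0 150")

```text
time: 20.4
position: [0.4897, 0.2459, 0.0169]
tool_rot: [-1.225, 1.185, -1.185]
ft_force: [-0.9, 0.3, -0.6]
grip_width: 0.41
```

```bash
python3 - <<'E'
from t import *
show([470,245.2,16],-88.1)
d=snap('wrist','w9')
E
```

```text
t 20.4 p [489.7 245.9  16.9] F [-0.94  0.34 -0.59] T [-0.067  0.375  0.033] grip 0.41
jaw x dir -88.1 tool y [ 1.e-04  1.e-04 -1.e+00] tool z [0.999 0.033 0.   ] q [-0.89  0.32  0.43  1.93 -0.16  0.92 -1.92]
delta tool mm [  0.    0.9 -19.7]  delta world [-19.7  -0.7  -0.9]
turn about tool y for jaw dir -88.1 [-0.0, 180.0]
```

View pics/w9.png

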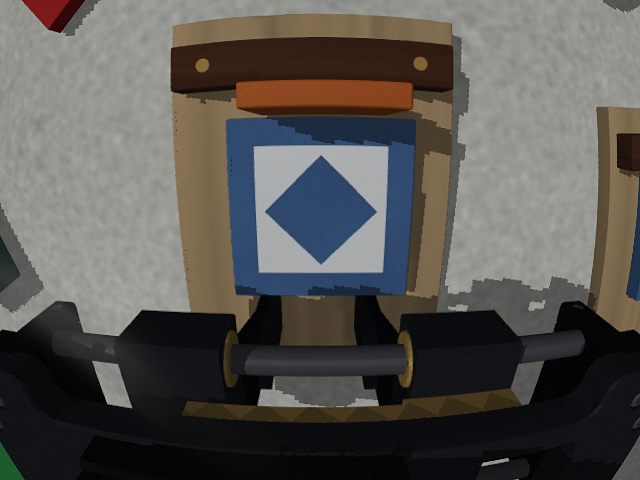

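Request:
drive_tool(increments="0 0 0.5 0 150;0 0 0.5 0 150;0 0 0.5 0 150;0 0 0.5 0 150;0 0 0.5 0 150;0 0 0.5 0 150;0 0 0.5 0 150;0 0 0.5 0 150;0 0 0 0 150;0 0 0 0 150")

```text
time: 21.7
position: [0.4939, 0.246, 0.017]
tool_rot: [-1.224, 1.185, -1.185]
ft_force: [-1.8, -0.2, 0.1]
grip_width: 0.414
```

Request:
drive_tool(increments="0 0 0.5 0 150;0 0 0.5 0 150;0 0 0.5 0 150;0 0 0 0 150;0 0 0 0 150")

```text
time: 22.32
position: [0.4947, 0.2461, 0.017]
tool_rot: [-1.226, 1.185, -1.184]
ft_force: [-5.7, -0.9, 3.5]
grip_width: 0.417
```

Request:
drive_tool(increments="0 0 0.5 0 150;0 0 0.5 0 150;0 0 0 0 150;0 0 0 0 150;0 0 0 0 150")

```text
time: 22.95
position: [0.4947, 0.2461, 0.0168]
tool_rot: [-1.227, 1.187, -1.183]
ft_force: [-7.0, -1.4, 4.8]
grip_width: 0.414
```

```bash
python3 - <<'E'
from t import *
show([470,245.2,16],-88.1)
d=snap('wrist','w10');s=snap('scene','s10');t=snap('top','t10')
a=cv2.resize(t['img'][205:315,225:325,::-1],(400,440),interpolation=cv2.INTER_CUBIC);b=cv2.resize(s['img'][160:290,325:455,::-1],(400,440),interpolation=cv2.INTER_CUBIC)
cv2.imwrite('pics/c10.png',np.hstack([a,b]))
show()
E
```

```text
t 22.95 p [494.7 246.1  16.8] F [-6.98 -1.38  4.85] T [-0.285  1.776 -0.027] grip 0.414
jaw x dir -88.08 tool y [-3.1e-03 -4.0e-04 -1.0e+00] tool z [ 0.999  0.033 -0.003] q [-0.88  0.33  0.43  1.92 -0.17  0.93 -1.91]
delta tool mm [  0.1   0.9 -24.7]  delta world [-24.7  -0.9  -0.8]
turn about tool y for jaw dir -88.1 [0.0, -180.0]
t 23.1 p [494.7 246.1  16.8] F [-7.55 -1.14  5.21] T [-0.293  1.764 -0.027] grip 0.412
jaw x dir -88.08 tool y [-3.e-03 -4.e-04 -1.e+00] tool z [ 0.999  0.033 -0.003] q [-0.88  0.33  0.43  1.92 -0.17  0.93 -1.91]
```

View pics/c10.png

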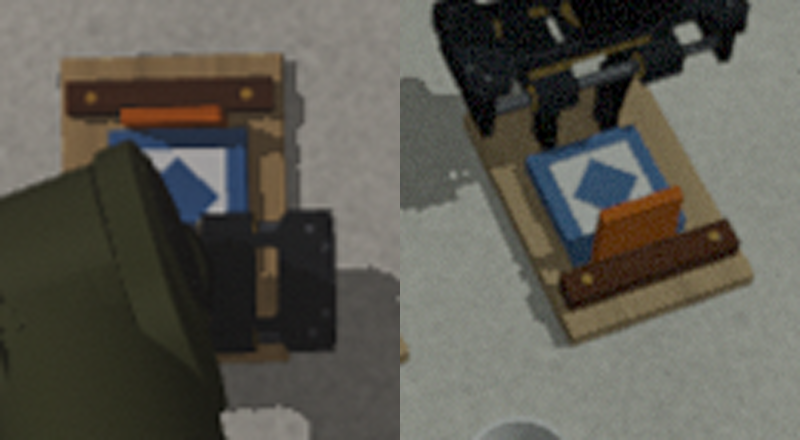

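View pics/w10.png

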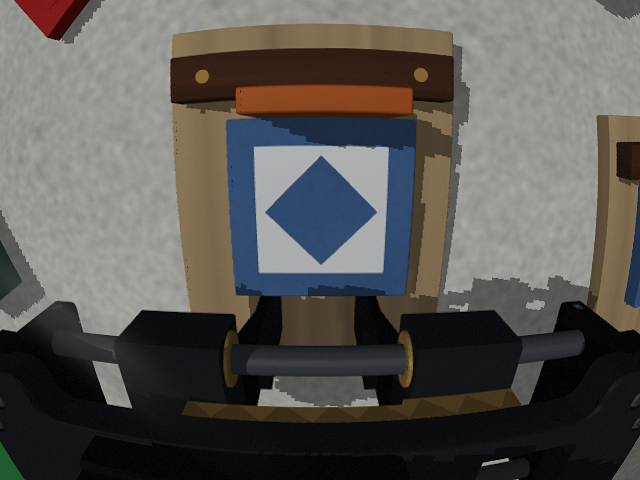

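```bash
python3 - <<'E'
from t import *
from m import *
for n in ('w7','w9','w10'):
    d=load(n); im=d['img'].astype(np.uint8);hsv=cv2.cvtColor(im,cv2.COLOR_RGB2HSV);H,S,V=hsv[...,0],hsv[...,1],hsv[...,2]
    w=roi((V>110)&(S<60),245,100,395,280);print(n,'white',quad(d,w,.024,True))
d=load('w10');im=d['img']
for u in (250,320,400): print(u,[tuple(int(c) for c in im[v,u]) for v in range(84,126)])
cv2.imwrite('pics/c11.png',cv2.resize(im[30:140,160:460,::-1],None,fx=2.6,fy=2.6,interpolation=cv2.INTER_NEAREST))
E
```

```text
w7 white ((537.709716796875, 246.9627685546875), [56.2, 56.0], [-88.0, 2.0])
w9 white ((539.5383911132812, 246.94345092773438), [56.2, 56.1], [-88.1, 1.9])
w10 white ((544.4112548828125, 247.089111328125), [56.2, 55.7], [-88.2, 1.8])
250 [(49, 27, 18), (45, 26, 19), (87, 43, 16), (136, 65, 26), (144, 73, 32), (147, 76, 34), (145, 75, 32), (144, 74, 32), (145, 75, 33), (144, 75, 33), (144, 75, 33), (145, 75, 33), (143, 72, 32), (142, 72, 31), (141, 72, 32), (142, 74, 32), (143, 74, 34), (144, 74, 33), (143, 74, 33), (141, 72, 31), (142, 73, 32), (141, 73, 32), (140, 72, 31), (140, 71, 30), (140, 71, 30), (139, 70, 30), (139, 69, 29), (126, 63, 28), (102, 49, 19), (77, 36, 13), (52, 22, 8), (53, 24, 8), (88, 65, 43), (133, 115, 85), (89, 86, 84), (42, 68, 108), (48, 73, 110), (49, 75, 112), (49, 74, 112), (49, 75, 112), (47, 73, 110), (48, 73, 112)]
320 [(77, 38, 18), (127, 62, 26), (140, 71, 31), (144, 73, 32), (142, 72, 31), (144, 73, 33), (141, 71, 31), (143, 73, 32), (140, 71, 29), (142, 72, 31), (142, 73, 31), (140, 71, 30), (141, 72, 32), (143, 73, 33), (140, 71, 31), (143, 73, 3
[... 295 characters left out ...]
8, 44, 63), (28, 43, 64), (31, 46, 67), (26, 42, 63), (31, 45, 66), (27, 43, 64)]
400 [(51, 30, 19), (53, 31, 20), (54, 28, 17), (102, 50, 21), (132, 62, 23), (138, 70, 30), (140, 70, 29), (140, 69, 30), (138, 68, 29), (138, 68, 28), (138, 70, 30), (138, 68, 29), (139, 70, 31), (137, 66, 28), (139, 70, 31), (137, 68, 29), (139, 70, 31), (137, 68, 28), (136, 67, 29), (136, 68, 29), (136, 67, 28), (135, 67, 27), (135, 66, 28), (136, 68, 29), (135, 67, 28), (133, 65, 24), (137, 67, 29), (131, 63, 26), (117, 57, 24), (94, 43, 16), (68, 30, 12), (55, 27, 10), (64, 43, 28), (71, 57, 40), (62, 55, 43), (39, 45, 58), (29, 43, 66), (25, 42, 63), (30, 45, 67), (29, 44, 66), (26, 40, 63), (30, 45, 66)]
```

View pics/c11.png

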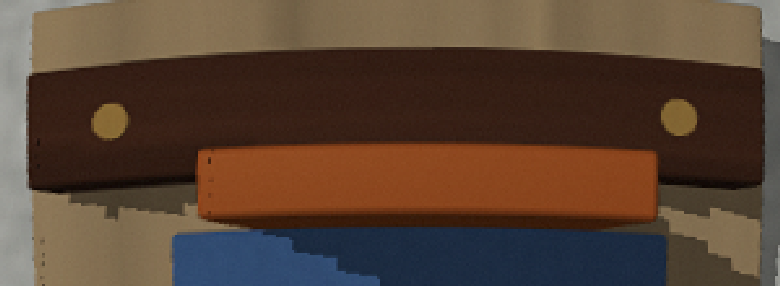

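Request:
drive_tool(increments="0 0 0.5 0 150;0 0 0.5 0 150;0 0 0.5 0 150;0 0 0.5 0 150;0 0 0 0 150;0 0 0 0 150;0 0 0 0 150;0 0 0 0 150")

```text
time: 24.1
position: [0.4948, 0.2461, 0.0166]
tool_rot: [-1.231, 1.189, -1.182]
ft_force: [-11.6, -1.4, 8.3]
grip_width: 0.414
```

Request:
drive_tool(increments="0 0 0.5 0 150;0 0 0.5 0 150;0 0 0.5 0 150;0 0 0 0 150;0 0 0 0 150;0 0 0 0 150;0 0 0 0 150;0 0 0 0 150;0 0 0 0 150")

```text
time: 25.22
position: [0.4948, 0.2461, 0.0165]
tool_rot: [-1.233, 1.191, -1.18]
ft_force: [-13.8, -1.1, 12.0]
grip_width: 0.413
```

```bash
python3 - <<'E'
from t import *
from m import *
show()
d=snap('wrist','w12');s=snap('scene','s12')
im=d['img'].astype(np.uint8);hsv=cv2.cvtColor(im,cv2.COLOR_RGB2HSV);S,V=hsv[...,1],hsv[...,2]
w=roi((V>110)&(S<60),245,100,395,280);print('white',quad(d,w,.024,True))
b=cv2.resize(s['img'][130:290,215:455,::-1],(800,533),interpolation=cv2.INTER_CUBIC)
cv2.imwrite('pics/c12.png',b); show()
E
```

```text
t 25.23 p [494.8 246.1  16.5] F [-13.84  -1.07  12.02] T [-0.533  3.381 -0.014] grip 0.413
jaw x dir -88.05 tool y [-0.0098 -0.0015 -1.    ] tool z [ 0.999  0.034 -0.01 ] q [-0.87  0.34  0.42  1.91 -0.17  0.94 -1.9 ]
white ((544.4324951171875, 247.12380981445312), [56.1, 55.9], [-88.2, 1.8])
t 25.32 p [494.8 246.2  16.4] F [-14.74  -1.36  11.48] T [-0.489  3.369 -0.026] grip 0.409
jaw x dir -88.04 tool y [-0.0099 -0.0015 -1.    ] tool z [ 0.999  0.034 -0.01 ] q [-0.87  0.34  0.42  1.91 -0.17  0.94 -1.9 ]
```

View pics/c12.png

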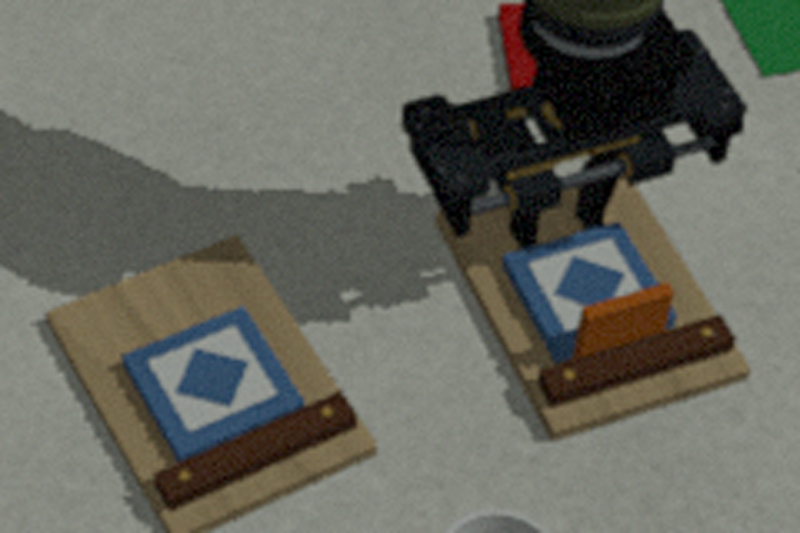

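```bash
python3 -c "
from t import *
print(workorder.close_job()); show()"
```

```text
the job is handed in; nothing more can be done
None
the job is handed in; nothing more can be done
```

The job is handed in at about 25 s on the robot's clock; `close_job` gave no verdict. I took the orange spacer from the rack and stood it upright in the wide gap on the left-hand board as seen from the robot (board centre about x 0.54, y 0.25 m). After letting go of it, I pushed that tile's near edge with two fingertips, and I am still holding it pressed there.

- **Tight:** the tile stopped after about 6 to 7 mm of travel. It then stayed still while the push rose from 6 N to about 14 N, and no board shows between tile and spacer.
- **Spacer:** it stands upright against the fence along its length.
- **Other things:** the last picture shows the other tile, tight to its own fence, unmoved. I did not measure the pot, jar and tin again at the end, but nothing went near them.
- **Disagreements:**
  - The cameras differed by 1 to 2 mm in absolute position, so I lined up spacer and gap within one wrist image.
  - The final push also shows about 12 N upward on the tool, which I take to be friction of the fingertips on the tile edge. By the arm's reading the tips were about 4 mm above the board.

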